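# Slide the tube rack on to the next station

## Task

Two rail slides lie side by side on the cabinet's deck; one carrier bears a rack of capped sample tubes, the other a box of pipette tips. Push the carrier with the tube rack along its rail to the next station, the first pair of side posts ahead of it, so that it sits in the detent there with its side ears in line with the posts, and let go. Do not run it on past that station, and leave the tip-box carrier where it is.

Things in the scene. Friction and masses are not known exactly. Their poses are not given: they have to be found in the camera images.
- tube_carrier (a joint): Travel (m) of the carrier with the tube rack along its rail: 0 at the loading end, starts at 0 to 0.06, next station 0.150, last station 0.260, end of travel 0.27. About 1 N of friction; stays where it is left. A spring ball drops between two ridges at each station: 4 to 6 N to push over a ridge; within about 6 mm of the station the detent draws the carrier in and holds it with 2 mm of play.
- tube_push (a point): Mid-line of the tube carrier's push face, 88 mm above deck: rear face of an upright metal plate, 50 mm wide, 8 thick, from 36 to 105 mm above deck, at its loading end. y axis: along the rail, push direction; z up. The carrier's side ears stand 83 mm ahead of it. Ahead of the plate a 33 mm gap, then the white rack (64 mm wide, 84 long, caps up to 120 mm above deck). Rail behind: under 25 mm.
- station (a point): The next station on the tube carrier's rail: point on the rail's centre line midway between the tops of the first pair of dark steel posts, 46 mm above deck (posts 8 mm thick, 48 mm either side). y axis: along the rail in the push direction; z up. With the carrier seated its push face lies 83 mm short of this point. A second pair of posts 110 mm farther on is the last station.
- tip_push (a point): The same push-face point (88 mm above deck) of the other carrier, which bears a low white box of pipette tips (62 by 80 mm, top 79 mm above deck) and must stay where it is. Its rail runs beside the tube rail, 0.14 to 0.2 m from it, either one nearer the robot; same axes.

How it is judged:
By the outcome, as a careful person would: the job done as asked, in the order asked, and still so for the second after the job is handed in, with the robot touching nothing.
It also fails if it takes over 32 s, if anything falls off the work surface, if the arm or the gripper's body presses on something with over 40 N, if the wrist force passes 120 N, or if a joint passes its speed limit or range.

## Robot

A 6-joint arm with a two-finger parallel gripper is mounted at the origin on the work surface. World frame = base frame: x ahead of the robot, y to its left, z up, the work surface at z = 0. Lengths are in m, angles in rad, forces in N, time in s.
With the tool pointing down it reaches from about 0.325 to 0.85 m from the base axis. Payload 15.5 kg.
Tool frame: the origin (TCP) lies midway between the tips of the shut fingers; the grasp point (between the pads) lies 19 mm behind it; z points along the fingers, x is the direction in which the jaws open and shut, and the axes are right-handed (so a half turn about z gives the same grasp; the last joint's range is limited). The gripper opens to 91 mm and grips with 3 to 60 N. Pads are 32 mm wide; open, the fingers measure 118 mm over their backs; the gripper's body (76 mm by 178 mm) begins 60 mm behind the grasp point.
Start: joints at [-1.331, 0.494, 1.345, -0, 1.302, -0.096], TCP at [0.205, -0.59, 0.214] pointing down, gripper open.
Joint ranges: [-2.91, 2.91], [-0.82, 2.16], [0.22, 2.67], [-1.22, 4.37], [0.12, 2.79], [-3.08, 3.08]. Speed limits (rad/s): [1.89, 1.89, 2.57, 3.01, 3.01, 3.01].

## Interface

Orientations are given as [roll, pitch, yaw] about the fixed x, y, z axes, in that order (R = Rz(yaw) Ry(pitch) Rx(roll)).
In Python, from station import * gives the robot as it stands.
- The arm moves only by the tool send_rows, never from a script. Its argument "plan" is a list that holds one entry, the list of rows, each a list of 7 numbers: the turn, a rotation vector about the tool's x, y, z in degrees, then the shift along the tool's x, y, z in cm, then the closure, from 0 (fully open) to 1 (shut). In form: [[[rx, ry, rz, tx, ty, tz, hand], ...]]. A call has exactly 5 rows; each row shifts and turns the commanded pose from where the row before left it, along the tool's axes as they then stand; what a row does not reach is not made up. A row lasts 1/10 s, in which the tool goes at most 50 mm and 8.59 degrees, less where a joint would pass 70% of its speed; a pose out of reach is approached as far as the arm can. A call is refused whole if a number of a shift passes 5 or a number of a turn 8.59, either way. A call with a gripper value outside its range is refused whole. The fingers move at their own pace and stop on an object; "newtons" is the grip in N (left out, the last holds). Time passes only in rows, so rows that do not move let the fingers close, or fill a call up. It gives the time, the measured TCP pose, the force and the opening at its end, in the units of the state.
- observe(): the state, without advancing time (a new reading comes with each control period).
- read_camera(name): name is "side" or "top"; returns the picture (400x640x3 uint8, blue, green, red); there is no depth.
- get_calibration(name): a dict with "fx", "fy", "cx", "cy" (pixels), "extrinsics" (4x4, takes a point from world to camera coordinates). Camera axes: x right, y down, z forward; pixel columns grow to the right and rows downward; lengths in m; the calibration is good to about 2 mm. A picture is of the moment at which its call begins. get_calibration takes no time and is no camera call.
- sign_off(): hands the job in, once; it reports no verdict.
The state is a dict: "t": time; "qpos": joint angles; "joint_vel": joint speeds; "joint_torque": joint torques, N m; "tool_pos": TCP position; "orientation": TCP orientation; "contact_force": force on the tool from outside, world axes, zero at the start; "ft_torque": the same for the moment, N m; "opening": finger opening in m.
Only numpy, scipy, OpenCV 4.12 (cv2) and the standard library are available. Lean on these libraries where they do the work, as an engineer would, in place of code of your own. Each camera call takes 0.05 s, during which the arm holds its last target.

## Working session

There is one attempt and no reset: what is moved stays moved. The work goes in short steps, Python scripts to look and compute and a tool call to move; the robot and the scene stay as the last step left them, time stands still between calls to the robot, and variables do not carry over. Pictures are saved under pics/ and viewed, and the job is handed in when it is done.

Besides the shell and the picture viewer there is one more tool, called as a command line: name --argument value ..., lists and objects as JSON in quotes. send_rows: Moves the arm, as the interface text tells. Its arguments: {"type":"object","properties":{"plan":{"type":"array","items":{"type":"array","items":{"type":"array","items":{"type":"number"}}}},"newtons":{"type":"number"}},"required":["plan"]}

```bash
mkdir -p pics
python3 - <<'E'
from station import *
import cv2
for n in("side","top"):
    cv2.imwrite(f"pics/{n}0.png",read_camera(n)); c=get_calibration(n); print(n,c)
s=observe(); print(s["t"],s["tool_pos"],s["orientation"],s["opening"],s["contact_force"])
E
```

```text
side {'fx': 380.3292581938901, 'fy': 380.3292581938901, 'cx': 317.15064547567624, 'cy': 194.28310736774372, 'extrinsics': array([[-0.96525501, -0.26110752,  0.01027739,  0.50412384],
       [-0.19693681,  0.70105361, -0.68537562,  0.18750528],
       [ 0.17175173, -0.66358625, -0.72811719,  0.57877904],
       [ 0.        ,  0.        ,  0.        ,  1.        ]])}
top {'fx': 379.4598827767252, 'fy': 379.4598827767252, 'cx': 323.45910903602703, 'cy': 197.27460173657553, 'extrinsics': array([[ 0.01830829, -0.99981234,  0.00633216, -0.04819236],
       [-0.99010854, -0.01901099, -0.13900957,  0.54807983],
       [ 0.13910387, -0.0037245 , -0.99027079,  0.67061915],
       [ 0.        ,  0.        ,  0.        ,  1.        ]])}
0.1 [ 0.2052652  -0.58995745  0.21339107] [-3.14149071e+00  1.12918244e-03 -1.23601167e+00] 0.09122964292968021 [1.39869102 0.86522951 0.1151743 ]
```

View pics/side0.png

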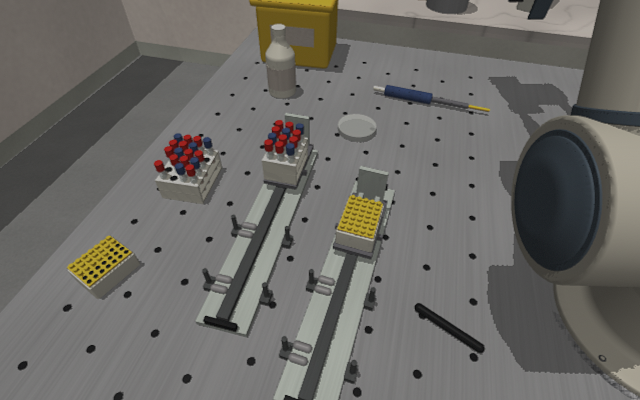

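View pics/top0.png

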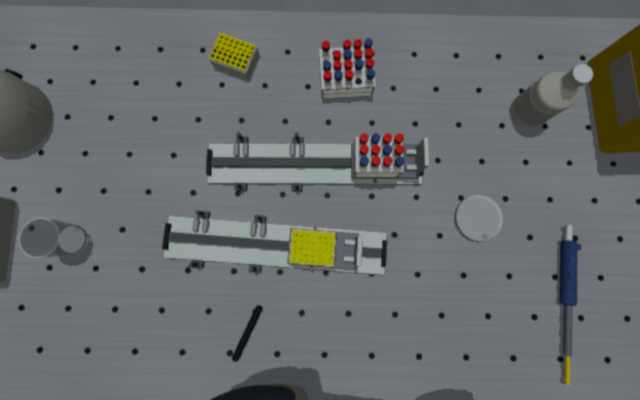

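Run:
```python
import cv2
a=cv2.imread("pics/top0.png"); b=cv2.imread("pics/side0.png")
cv2.imwrite("pics/t1.png",cv2.resize(a[125:200,200:440],None,fx=3.33,fy=3.33,interpolation=cv2.INTER_CUBIC))
cv2.imwrite("pics/s1.png",cv2.resize(b[105:335,190:330],None,fx=2.6*2/2,fy=2.6,interpolation=cv2.INTER_CUBIC))
```

```text
(no output)
```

View pics/t1.png

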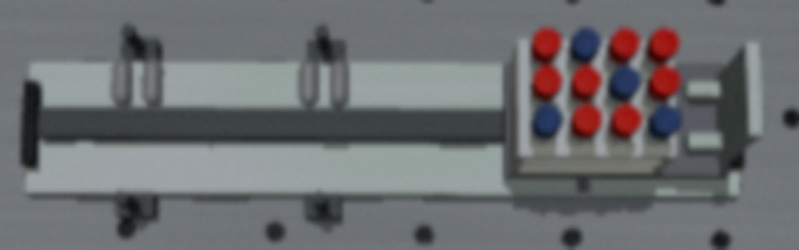

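View pics/s1.png

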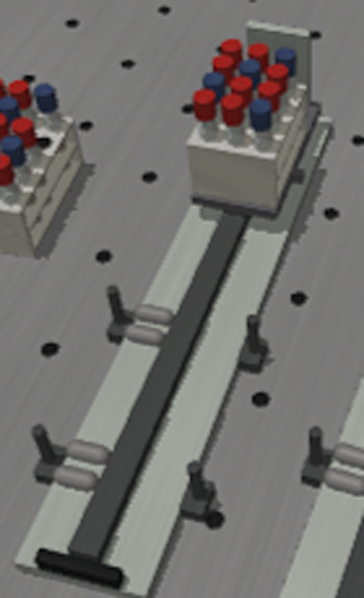

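```bash
cat > h.py <<'E'
import numpy as np
from station import *
C={n:get_calibration(n) for n in("side","top")}
def ray(n,u,v):
    c=C[n];E=c["extrinsics"];R=E[:3,:3]
    d=R.T@np.array([(u-c["cx"])/c["fx"],(v-c["cy"])/c["fy"],1]);return -R.T@E[:3,3],d
def onz(n,u,v,z):
    o,d=ray(n,u,v);return o+d*(z-o[2])/d[2]
def tri(a,b):
    (o1,d1),(o2,d2)=ray("side",*a),ray("top",*b)
    s=np.linalg.lstsq(np.c_[d1,-d2],o2-o1,rcond=None)[0]
    p,q=o1+s[0]*d1,o2+s[1]*d2;return (p+q)/2,np.linalg.norm(p-q)
T=lambda x,y:(200+x/3.333,125+y/3.333)
S=lambda x,y:(190+x/2.6,105+y/2.6)
E
python3 - <<'E'
from h import *
np.set_printoptions(precision=4,suppress=True)
P={"far1":(S(113,290),T(321,31)),"near1":(S(252,320),T(323,208)),"far2":(S(40,429),T(130,31)),"near2":(S(194,467),T(131,208)),
"plFar":(S(248,22),T(757,43)),"plNear":(S(311,40),T(757,137))}
for k,(a,b) in P.items():
    print(k,*tri(a,b),"top@",onz("top",*b,.046 if k[0]!='p' else .105),"side@",onz("side",*a,.046 if k[0]!='p' else .105))
for k,p in {"railFL":(28,62),"railBL":(28,192),"railFR":(500,62),"railBR":(738,196)}.items(): print(k,onz("top",*T(*p),0.01))
E
```

```text
far1 [0.6677 0.0158 0.0424] 0.0011038217104079185 top@ [0.6671 0.0157 0.046 ] side@ [0.6653 0.0184 0.046 ]
near1 [0.5692 0.0126 0.0392] 0.005414922748590802 top@ [0.5654 0.0117 0.046 ] side@ [0.57   0.0177 0.046 ]
far2 [0.6659 0.1248 0.0415] 0.0007218653779304629 top@ [0.6649 0.1239 0.046 ] side@ [0.6634 0.1271 0.046 ]
near2 [0.5681 0.1212 0.036 ] 0.006411580501910686 top@ [0.5633 0.1183 0.046 ] side@ [0.5685 0.1266 0.046 ]
plFar [ 0.6477 -0.2162  0.1018] 0.0002684885178171763 top@ [ 0.6468 -0.2153  0.105 ] side@ [ 0.6459 -0.2119  0.105 ]
plNear [ 0.5985 -0.2175  0.0941] 0.0017318083502498604 top@ [ 0.5969 -0.2143  0.105 ] side@ [ 0.5934 -0.2029  0.105 ]
railFL [0.6558 0.1917 0.01  ]
railBL [0.5775 0.187  0.01  ]
railFR [ 0.6614 -0.0887  0.01  ]
railBR [ 0.5832 -0.2292  0.01  ]
```

Run:
```python
from h import *
np.set_printoptions(precision=4,suppress=True)
print("bottle base",onz("top",527,110,0.0),onz("top",527,110,0.05),"side base",onz("side",282,92,0.0))
print("bottle cap",tri((279,28),(579,73)), "dish",onz("top",479,218,0.01))
```

```text
bottle base [ 0.7424 -0.4507  0.    ] [ 0.7226 -0.4226  0.05  ] side base [ 0.7381 -0.4437  0.    ]
bottle cap (array([ 0.7371, -0.443 ,  0.1688]), np.float64(0.0042858186624583116)) dish [ 0.5182 -0.3396  0.01  ]
```

send_rows --plan '[[[0,0,6,0,0,0,1],[0,0,6,0,0,0,1],[0,0,6,0,0,0,1],[0,0,0,-1,-1.4,0,1],[0,0,0,-1,-1.4,0,1]]]' --newtons 30

```text
t: 0.6
tool_pos: [0.2337, -0.5688, 0.2136]
orientation: [-3.142, 0.001, -1.548]
contact_force: [0.2, -0.7, -0.3]
opening: 0.0539
```

send_rows --plan '[[[0,0,0,-2.5,-3.5,0,1],[0,0,0,-2.5,-3.5,0,1],[0,0,0,-2.5,-3.5,0,1],[0,0,0,-2.5,-3.5,0,1],[0,0,0,-2.5,-3.5,0,1]]]'

```text
t: 1.1
tool_pos: [0.4073, -0.4386, 0.214]
orientation: [-3.142, 0.0, -1.547]
contact_force: [0.4, -0.9, -0.3]
opening: 0.0138
```

send_rows --plan '[[[0,0,0,-2.5,-3.5,0,1],[0,0,0,-2.5,-3.5,0,1],[0,0,0,-2.5,-3.5,0,1],[0,0,0,-2,-3.5,0,1],[0,0,0,0,0,0,1]]]'

```text
t: 1.6
tool_pos: [0.5473, -0.3388, 0.2137]
orientation: [-3.14, 0.001, -1.543]
contact_force: [-0.7, -0.1, -0.3]
opening: 0.0006
```

send_rows --plan '[[[0,0,0,-2.5,-3,0,1],[0,0,0,-2.5,-3,0,1],[0,0,0,-0.5,-1.5,0,1],[0,0,0,0,0,2,1],[0,0,0,0,0,2,1]]]'

```text
t: 2.1
tool_pos: [0.6178, -0.2853, 0.1737]
orientation: [-3.141, -0.0, -1.546]
contact_force: [0.2, -0.6, -0.1]
opening: 0.0005
```

Run:
```python
from h import *
import cv2
for n in("side","top"): cv2.imwrite(f"pics/{n}2.png",read_camera(n))
a=cv2.imread("pics/top2.png"); b=cv2.imread("pics/side2.png")
cv2.imwrite("pics/c2.png",np.hstack([cv2.resize(a[100:250,320:500],None,fx=2.2,fy=2.6),cv2.resize(b[60:210,220:400],None,fx=2.2,fy=2.6)]))
print(observe()["tool_pos"])
```

```text
[ 0.61576844 -0.2849172   0.17125852]
```

View pics/c2.png

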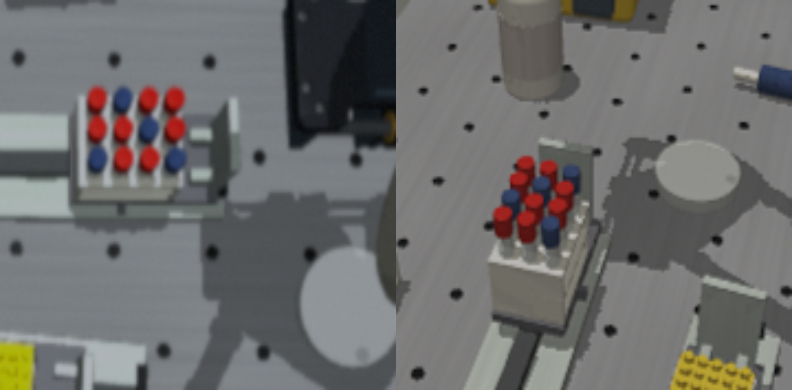

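Run:
```python
from h import *
def pr(n,p):
    c=C[n];q=c["extrinsics"]@np.r_[p,1];return c["fx"]*q[0]/q[2]+c["cx"],c["fy"]*q[1]/q[2]+c["cy"],q[2]
p=np.array([.6158,-.285,.171])
for n in C:
  for dz in(0,.079,.2): print(n,dz,pr(n,p+[0,0,dz]))
```

```text
side 0 (np.float64(309.9888008645457), np.float64(66.97431404978315), np.float64(0.7491577932965686))
side 0.079 (np.float64(309.8396420979175), np.float64(26.6124128597111), np.float64(0.6916365354022198))
side 0.2 (np.float64(309.5560602896803), np.float64(-50.123947879371485), np.float64(0.6035343555893564))
top 0 (np.float64(484.2192889148079), np.float64(145.659729065428), np.float64(0.5880044921155707))
top 0.079 (np.float64(509.26241914100365), np.float64(129.56425566063814), np.float64(0.5097730995343688))
top 0.2 (np.float64(567.1010812462605), np.float64(92.39076180123232), np.float64(0.38995033368214815))
```

View pics/top2.png

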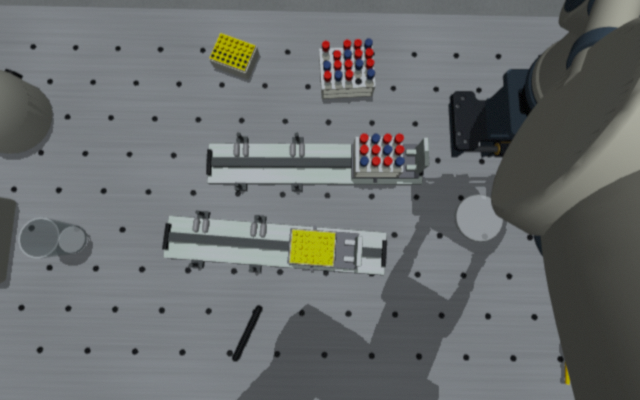

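View pics/side2.png

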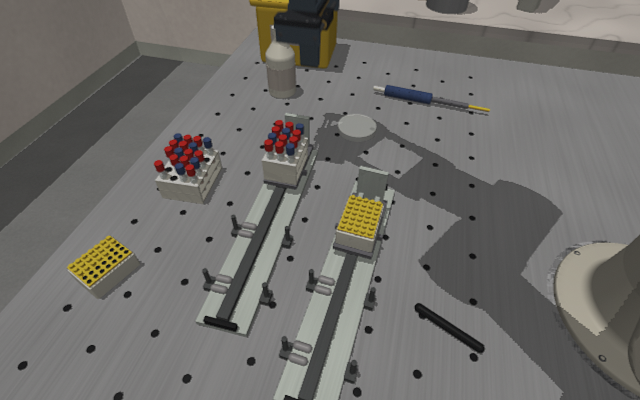

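send_rows --plan '[[[0,0,0,0,-0.5,2.5,1],[0,0,0,0,0,2.5,1],[0,0,0,0,0,2.5,1],[0,0,0,0,0,1.8,1],[0,0,0,0,0,0,1]]]'

```text
t: 2.7
tool_pos: [0.6211, -0.2857, 0.0795]
orientation: [3.139, 0.002, -1.549]
contact_force: [-0.5, 0.7, -0.4]
opening: 0.0005
```

Run:
```python
from h import *
import cv2
for n in("side","top"): cv2.imwrite(f"pics/{n}3.png",read_camera(n))
a=cv2.imread("pics/top3.png"); b=cv2.imread("pics/side3.png")
cv2.imwrite("pics/c3.png",np.hstack([cv2.resize(a[100:250,320:500],None,fx=2.2,fy=2.6),cv2.resize(b[60:210,220:400],None,fx=2.2,fy=2.6)]))
print(observe()["tool_pos"],observe()["contact_force"])
```

```text
[ 0.6225188  -0.28661725  0.08207523] [-0.05475985 -0.10765147  1.14300031]
```

View pics/c3.png

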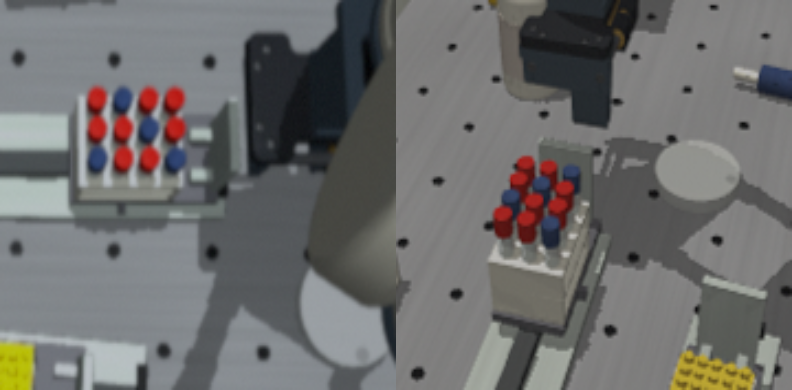

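send_rows --plan '[[[0,0,0,-2,0,0,1],[0,0,0,-2,0,0,1],[0,0,0,-1,0,0,1],[0,0,0,-0.5,0,0,1],[0,0,0,-0.5,0,0,1]]]'

```text
t: 3.3
tool_pos: [0.6212, -0.2262, 0.0813]
orientation: [-3.141, -0.001, -1.549]
contact_force: [-0.1, -1.6, 1.3]
opening: 0.0005
```

send_rows --plan '[[[0,0,0,-0.5,0,0,1],[0,0,0,-0.5,0,0,1],[0,0,0,-0.5,0,0,1],[0,0,0,-0.5,0,0,1],[0,0,0,-0.5,0,0,1]]]'

```text
t: 3.8
tool_pos: [0.6204, -0.2014, 0.0809]
orientation: [-3.142, -0.0, -1.55]
contact_force: [0.4, -0.8, 0.2]
opening: 0.0003
```

send_rows --plan '[[[0,0,0,-0.7,0,0,1],[0,0,0,-0.7,0,0,1],[0,0,0,-0.7,0,0,1],[0,0,0,-0.7,0,0,1],[0,0,0,-0.2,0,0,1]]]'

```text
t: 4.3
tool_pos: [0.6196, -0.1706, 0.0809]
orientation: [3.141, 0.0, -1.55]
contact_force: [-0.6, -1.6, 0.4]
opening: 0.0005
```

Run:
```python
from h import *
import cv2
for n in("side","top"): cv2.imwrite(f"pics/{n}4.png",read_camera(n))
a=cv2.imread("pics/top4.png"); b=cv2.imread("pics/side4.png")
cv2.imwrite("pics/c4.png",np.hstack([cv2.resize(a[100:250,260:440],None,fx=2.2,fy=2.6),cv2.resize(b[80:280,200:340],None,fx=2.6,fy=1.95)]))
print(observe()["tool_pos"],observe()["contact_force"])
```

```text
[ 0.61966165 -0.17111508  0.08086901] [ 0.39799755 -0.47603972  0.24737857]
```

View pics/c4.png

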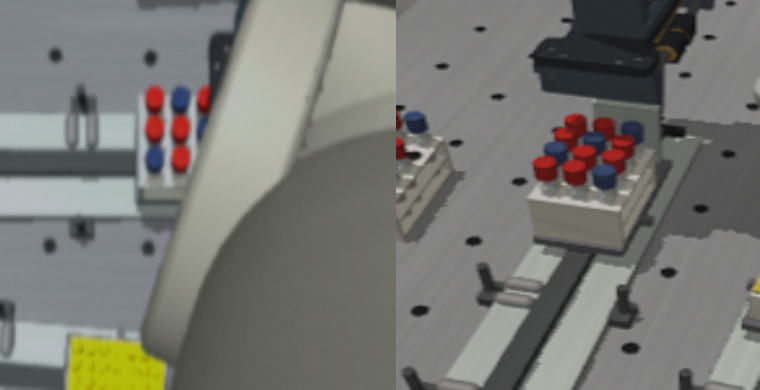

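send_rows --plan '[[[0,0,0,-0.8,0,0,1],[0,0,0,-0.8,0,0,1],[0,0,0,-0.8,0,0,1],[0,0,0,-0.8,0,0,1],[0,0,0,-0.8,0,0,1]]]'

```text
t: 4.9
tool_pos: [0.619, -0.1308, 0.0809]
orientation: [-3.142, -0.0, -1.55]
contact_force: [1.2, -1.2, 1.0]
opening: 0.0003
```

send_rows --plan '[[[0,0,0,-0.6,0,0,1],[0,0,0,-0.6,0,0,1],[0,0,0,-0.6,0,0,1],[0,0,0,-0.4,0,0,1],[0,0,0,0,0,0,1]]]'

```text
t: 5.4
tool_pos: [0.6183, -0.109, 0.0809]
orientation: [3.141, 0.0, -1.55]
contact_force: [-0.1, 0.5, 0.4]
opening: 0.0003
```

Run:
```python
from h import *
import cv2
for n in("side",): cv2.imwrite(f"pics/{n}5.png",read_camera(n))
b=cv2.imread("pics/side5.png")
cv2.imwrite("pics/c5.png",cv2.resize(b[120:280,190:330],None,fx=3.7,fy=3.7,interpolation=cv2.INTER_CUBIC))
print(observe()["tool_pos"],observe()["contact_force"])
print("ear y start/step4",onz("side",305.4,172.3,.04),onz("side",296.5,192.8,.04))
```

```text
[ 0.61837277 -0.10937407  0.08083268] [-0.08824577 -0.20255162 -1.54554589]
ear y start/step4 [ 0.58017801 -0.12579116  0.04      ] [ 0.58050978 -0.0691497   0.04      ]
```

View pics/c5.png

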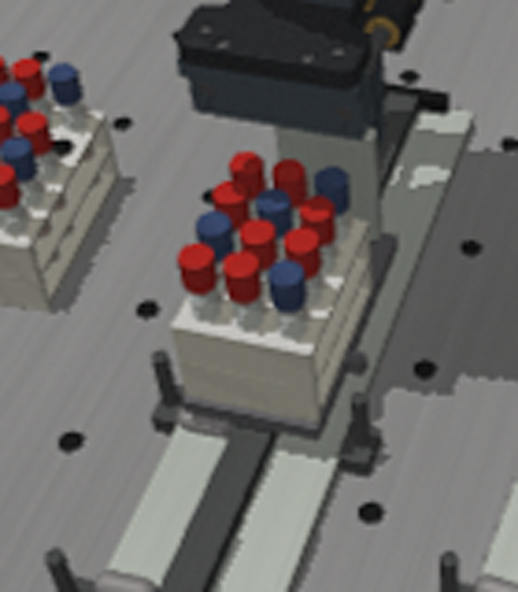

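send_rows --plan '[[[0,0,0,-0.3,0,0,1],[0,0,0,-0.3,0,0,1],[0,0,0,-0.3,0,0,1],[0,0,0,-0.3,0,0,1],[0,0,0,0,0,0,1]]]'

```text
t: 5.95
tool_pos: [0.6182, -0.0972, 0.0809]
orientation: [3.141, 0.0, -1.55]
contact_force: [0.7, 0.2, -1.2]
opening: 0.0004
```

send_rows --plan '[[[0,0,0,-0.2,0,0,1],[0,0,0,-0.2,0,0,1],[0,0,0,-0.1,0,0,1],[0,0,0,0,0,0,1],[0,0,0,0,0,0,1]]]'

```text
t: 6.45
tool_pos: [0.6182, -0.0928, 0.0809]
orientation: [3.142, -0.0, -1.55]
contact_force: [0.0, -3.4, -0.2]
opening: 0.0002
```

Run:
```python
from h import *
import cv2
cv2.imwrite("pics/side6.png",read_camera("side"))
b=cv2.imread("pics/side6.png")
cv2.imwrite("pics/c6.png",cv2.resize(b[120:280,190:330],None,fx=3.7,fy=3.7,interpolation=cv2.INTER_CUBIC))
print(observe()["tool_pos"],observe()["contact_force"])
```

```text
[ 0.6182056  -0.09276461  0.08091396] [-0.29091347 -2.98481018 -0.08115957]
```

View pics/c6.png

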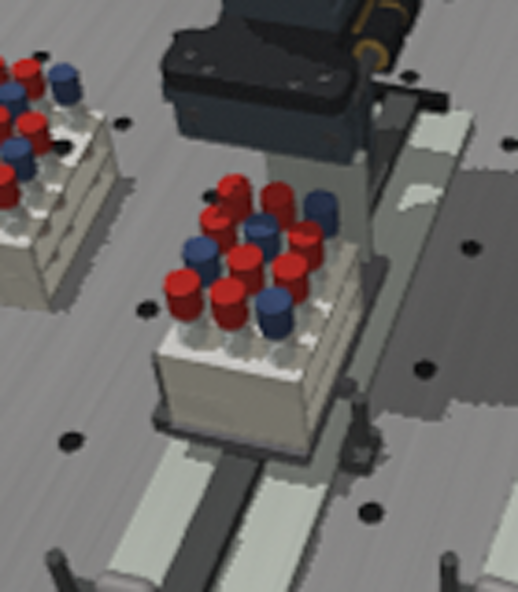

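send_rows --plan '[[[0,0,0,-0.1,0,0,1],[0,0,0,-0.1,0,0,1],[0,0,0,-0.1,0,0,1],[0,0,0,0,0,0,1],[0,0,0,0,0,0,1]]]'

```text
t: 7.0
tool_pos: [0.6181, -0.0894, 0.0809]
orientation: [3.142, 0.0, -1.55]
contact_force: [-0.3, -1.1, 0.2]
opening: 0.0001
```

send_rows --plan '[[[0,0,0,-0.1,0,0,1],[0,0,0,-0.1,0,0,1],[0,0,0,0,0,0,1],[0,0,0,0,0,0,1],[0,0,0,0,0,0,1]]]'

```text
t: 7.5
tool_pos: [0.6181, -0.0875, 0.0809]
orientation: [3.142, 0.0, -1.55]
contact_force: [0.7, 0.6, 0.5]
opening: 0.0007
```

Run:
```python
from h import *
import cv2
cv2.imwrite("pics/side7.png",read_camera("side"))
b=cv2.imread("pics/side7.png")
cv2.imwrite("pics/c7.png",cv2.resize(b[120:280,190:330],None,fx=3.7,fy=3.7,interpolation=cv2.INTER_CUBIC))
print(observe()["tool_pos"],observe()["contact_force"])
```

```text
[ 0.61804771 -0.08755509  0.08088794] [-0.03095891  0.74890459 -0.52762353]
```

View pics/c7.png

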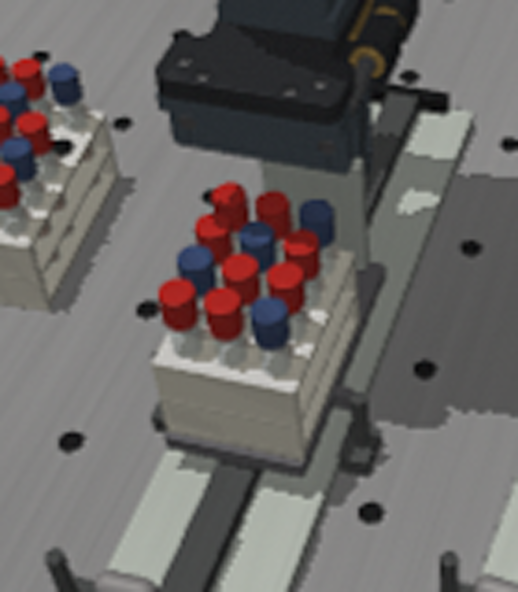

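send_rows --plan '[[[0,0,0,1,0,0,1],[0,0,0,2,0,0,1],[0,0,0,3,0,0,1],[0,0,0,4,0,0,1],[0,0,0,4,0,0,1]]]'

```text
t: 8.05
tool_pos: [0.6208, -0.2295, 0.081]
orientation: [-3.142, -0.0, -1.55]
contact_force: [0.6, 0.5, 0.5]
opening: 0.0004
```

send_rows --plan '[[[0,0,0,4,0,0,1],[0,0,0,4,0,0,1],[0,0,0,2,0,0,1],[0,0,0,0,0,0,1],[0,0,0,0,0,0,1]]]'

```text
t: 8.55
tool_pos: [0.6227, -0.3275, 0.0806]
orientation: [3.141, 0.001, -1.551]
contact_force: [0.4, 0.6, 0.6]
opening: 0.0004
```

Run:
```python
from h import *
import cv2
for n in("side","top"): cv2.imwrite(f"pics/{n}8.png",read_camera(n))
b=cv2.imread("pics/side8.png");a=cv2.imread("pics/top8.png")
cv2.imwrite("pics/c8.png",cv2.resize(b[120:280,190:330],None,fx=3.7,fy=3.7,interpolation=cv2.INTER_CUBIC))
cv2.imwrite("pics/t8.png",cv2.resize(a[125:200,200:440],None,fx=3.33,fy=3.33,interpolation=cv2.INTER_CUBIC))
print(observe()["tool_pos"],observe()["contact_force"])
```

```text
[ 0.62296758 -0.32634919  0.08081616] [ 0.54955253 -0.12440274  0.62409886]
```

View pics/c8.png

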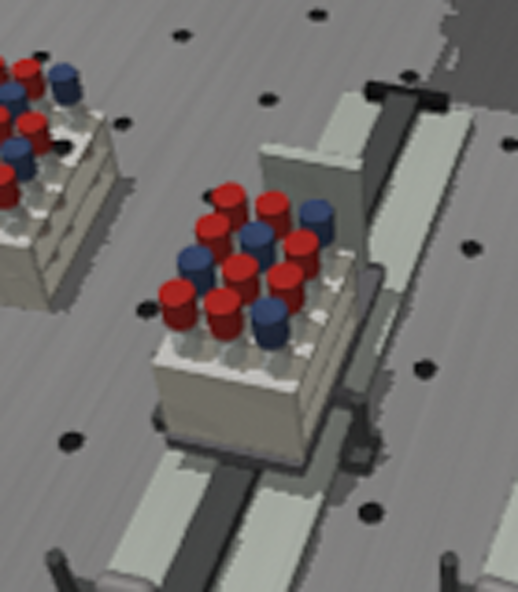

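View pics/t8.png

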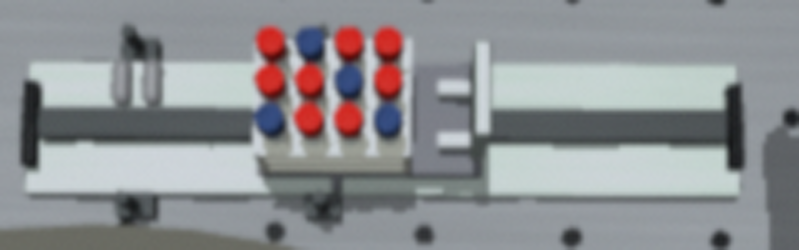

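Run:
```python
import cv2,numpy as np
a0=cv2.imread("pics/top0.png");a=cv2.imread("pics/top8.png");b=cv2.imread("pics/side8.png");b0=cv2.imread("pics/side0.png")
f=lambda i,y,x,h,w,s:cv2.resize(i[y:y+h,x:x+w],None,fx=s,fy=s,interpolation=cv2.INTER_NEAREST)
r1=np.hstack([f(a0,170,275,30,50,8),f(a,170,275,30,50,8)])
r2=np.hstack([f(b0,210,265,40,50,8),f(b,210,265,40,50,8)])
r=np.vstack([r1,r2]); r=np.clip(r.astype(float)*1.6,0,255)
cv2.imwrite("pics/z8.png",r)
```

```text
[ WARN:0@0.344] global loadsave.cpp:1063 imwrite_ Unsupported depth image for selected encoder is fallbacked to CV_8U.
```

View pics/z8.png

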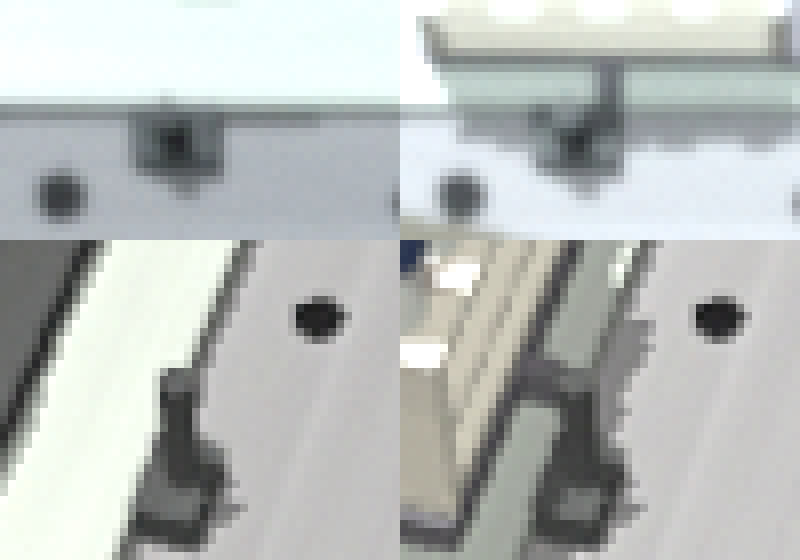

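Run:
```python
from h import *
import cv2
np.set_printoptions(precision=4,suppress=True)
# plate: top (490,42),(490,136); side c8 crop 3.7 @ (190,120)
S8=lambda x,y:(190+x/3.7,120+y/3.7)
for a,b in (((262,150),(490,42)),((362,158),(490,136))):
    print("plate",tri(S8(*a),T(*b)),onz("top",*T(*b),.105),onz("side",*S8(*a),.105))
print("post near top",onz("top",296.9,187.7,.046),"ear",[onz("top",300.9,182.5,z) for z in(.03,.04,.046)])
print("ear side",[onz("side",283.5,226.3,z) for z in(.03,.04,.046)],"post side",onz("side",287.1,226.9,.046))
# motion of rack between side frames via template on caps
f=lambda n:cv2.imread(f"pics/side{n}.png")
def caps(i):
    h=cv2.cvtColor(i,cv2.COLOR_BGR2HSV)
    m=((h[...,1]>150)&((h[...,0]<8)|(h[...,0]>172))&(h[...,2]>70)).astype(np.uint8)
    m[:, :225]=0; m[:, 330:]=0
    return m
for n in (5,6,7,8):
    m=caps(f(n)); ys,xs=np.nonzero(m); p=onz("side",xs.mean(),ys.mean(),.115); print(n,len(xs),xs.mean(),ys.mean(),p)
for n in (0,8):
    i=cv2.imread(f"pics/top{n}.png");h=cv2.cvtColor(i,cv2.COLOR_BGR2HSV)
    m=((h[...,1]>150)&((h[...,0]<8)|(h[...,0]>172))&(h[...,2]>70));m[:125]=0;m[180:]=0;m[:,:260]=0;m[:,440:]=0
    ys,xs=np.nonzero(m);print("top",n,len(xs),onz("top",xs.mean(),ys.mean(),.12))
```

```text
plate (array([ 0.6473, -0.0771,  0.0957]), np.float64(0.00021835614844576963)) [ 0.6446 -0.0765  0.105 ] [ 0.6426 -0.0675  0.105 ]
plate (array([ 0.5959, -0.077 ,  0.103 ]), np.float64(0.0014857970395261112)) [ 0.5947 -0.077   0.105 ] [ 0.5959 -0.0749  0.105 ]
post near top [0.5648 0.0117 0.046 ] ear [array([0.5776, 0.0055, 0.03  ]), array([0.5758, 0.0049, 0.04  ]), array([0.5747, 0.0045, 0.046 ])]
ear side [array([0.5815, 0.0038, 0.03  ]), array([0.5785, 0.0112, 0.04  ]), array([0.5766, 0.0156, 0.046 ])] post side [0.5705 0.0152 0.046 ]
5 727 259.5006877579092 181.71389270976616 [ 0.6214 -0.0091  0.115 ]
6 755 256.2529801324503 188.36026490066226 [0.621  0.0061 0.115 ]
7 771 255.01297016861218 190.97795071335926 [0.6207 0.012  0.115 ]
8 769 255.11183355006503 190.85825747724317 [0.6207 0.0117 0.115 ]
top 0 477 [ 0.6234 -0.1339  0.12  ]
top 8 477 [0.621  0.0062 0.12  ]
```

The force fell off after the ridge, but in the top view the ear is about 7 mm short of the post, so the carrier is probably still on the crest. I'll go back in and push a little further.

send_rows --plan '[[[0,0,0,-4,0,0,1],[0,0,0,-4,0,0,1],[0,0,0,-4,0,0,1],[0,0,0,-4,0,0,1],[0,0,0,-3,0,0,1]]]'

```text
t: 9.15
tool_pos: [0.6185, -0.134, 0.0811]
orientation: [3.141, 0.001, -1.548]
contact_force: [0.5, -0.7, -0.5]
opening: 0.0007
```

send_rows --plan '[[[0,0,0,-2,0,0,1],[0,0,0,-1,0,0,1],[0,0,0,-1,0,0,1],[0,0,0,-0.5,0,0,1],[0,0,0,0,0,0,1]]]'

```text
t: 9.65
tool_pos: [0.6182, -0.0925, 0.0809]
orientation: [-3.142, -0.0, -1.55]
contact_force: [0.9, -0.6, -0.1]
opening: 0.0002
```

send_rows --plan '[[[0,0,0,-0.2,0,0,1],[0,0,0,-0.2,0,0,1],[0,0,0,-0.2,0,0,1],[0,0,0,0,0,0,1],[0,0,0,0,0,0,1]]]'

```text
t: 10.15
tool_pos: [0.6181, -0.0868, 0.0809]
orientation: [3.142, -0.0, -1.55]
contact_force: [-0.4, 0.2, 0.4]
opening: 0.0002
```

send_rows --plan '[[[0,0,0,-0.1,0,0,1],[0,0,0,-0.1,0,0,1],[0,0,0,0,0,0,1],[0,0,0,0,0,0,1],[0,0,0,0,0,0,1]]]'

```text
t: 10.65
tool_pos: [0.618, -0.0847, 0.0809]
orientation: [-3.142, -0.0, -1.55]
contact_force: [0.1, 0.5, -0.3]
opening: 0.0003
```

```bash
cat > m.py <<'E'
from h import *
import cv2,sys
n=sys.argv[1]
i=read_camera("side");cv2.imwrite(f"pics/side{n}.png",i)
h=cv2.cvtColor(i,cv2.COLOR_BGR2HSV)
m=((h[...,1]>150)&((h[...,0]<8)|(h[...,0]>172))&(h[...,2]>70)); m[:, :225]=0; m[:, 330:]=0
ys,xs=np.nonzero(m);print(len(xs),onz("side",xs.mean(),ys.mean(),.115))
for _ in range(3):print(observe()["tool_pos"],observe()["contact_force"])
E
python3 m.py 9
```

```text
779 [0.62102279 0.01498921 0.115     ]
[ 0.61802353 -0.0847145   0.08093479] [ 0.40400692  0.13282787 -0.53837357]
[ 0.61802353 -0.0847145   0.08093479] [ 0.40400692  0.13282787 -0.53837357]
[ 0.61802353 -0.0847145   0.08093479] [ 0.40400692  0.13282787 -0.53837357]
```

send_rows --plan '[[[0,0,0,-0.1,0,0,1],[0,0,0,-0.1,0,0,1],[0,0,0,0,0,0,1],[0,0,0,0,0,0,1],[0,0,0,0,0,0,1]]]'

```text
t: 11.2
tool_pos: [0.618, -0.0827, 0.0809]
orientation: [-3.142, -0.0, -1.55]
contact_force: [0.7, -0.5, -0.6]
opening: 0.0008
```

```bash
python3 m.py 10
```

```text
801 [0.62083409 0.02068178 0.115     ]
[ 0.61799974 -0.08267597  0.08093317] [ 0.64203124 -0.3364294  -0.50617338]
[ 0.61799974 -0.08267597  0.08093317] [ 0.64203124 -0.3364294  -0.50617338]
[ 0.61799974 -0.08267597  0.08093317] [ 0.64203124 -0.3364294  -0.50617338]
```

The carrier moved 6 mm for a 2 mm push, so the detent drew it in. I'll back off and check.

send_rows --plan '[[[0,0,0,1,0,0,1],[0,0,0,2,0,0,1],[0,0,0,3,0,0,1],[0,0,0,4,0,0,1],[0,0,0,4,0,0,1]]]'

```text
t: 11.75
tool_pos: [0.6207, -0.2246, 0.081]
orientation: [-3.141, -0.0, -1.55]
contact_force: [0.1, 0.2, -0.7]
opening: 0.0004
```

send_rows --plan '[[[0,0,0,4,0,0,1],[0,0,0,4,0,0,1],[0,0,0,2,0,0,1],[0,0,0,0,0,0,1],[0,0,0,0,0,0,1]]]'

```text
t: 12.25
tool_pos: [0.6226, -0.3225, 0.0806]
orientation: [3.141, 0.001, -1.551]
contact_force: [0.4, 0.3, -0.1]
opening: 0.0003
```

```bash
python3 m.py 11
python3 - <<'E'
from h import *
import cv2
cv2.imwrite("pics/top11.png",read_camera("top"))
a=cv2.imread("pics/top11.png");b=cv2.imread("pics/side11.png");a0=cv2.imread("pics/top0.png")
h=cv2.cvtColor(a,cv2.COLOR_BGR2HSV)
m=((h[...,1]>150)&((h[...,0]<8)|(h[...,0]>172))&(h[...,2]>70));m[:125]=0;m[180:]=0;m[:,:260]=0;m[:,440:]=0
ys,xs=np.nonzero(m);print("top caps",len(xs),onz("top",xs.mean(),ys.mean(),.12))
y=lambda i:[t[lambda:0] if 0 else 0 for t in ()]
for i in(a0,a):
    hh=cv2.cvtColor(i,cv2.COLOR_BGR2HSV);k=(hh[...,1]>150)&(abs(hh[...,0].astype(int)-28)<8);k[:215]=0;k[285:]=0;k[:,:270]=0;k[:,350:]=0
    q=np.nonzero(k);print("tip box px",len(q[0]),q[1].mean(),q[0].mean())
f=lambda i,y,x,h,w,s:cv2.resize(i[y:y+h,x:x+w],None,fx=s,fy=s,interpolation=cv2.INTER_CUBIC)
r=np.vstack([f(a,125,240,75,160,4.5),cv2.resize(f(b,170,220,70,160,4),(720,315))]);cv2.imwrite("pics/z11.png",np.clip(r*1.4,0,255).astype(np.uint8))
r=f(a,170,275,30,50,8);cv2.imwrite("pics/zz11.png",np.clip(r*1.4,0,255).astype(np.uint8))
E
```

```text
800 [0.62080303 0.02049103 0.115     ]
[ 0.62272297 -0.32170492  0.08073795] [-0.06065882  0.93813449  0.10566024]
[ 0.62272297 -0.32170492  0.08073795] [-0.06065882  0.93813449  0.10566024]
[ 0.62272297 -0.32170492  0.08073795] [-0.06065882  0.93813449  0.10566024]
top caps 476 [0.62110733 0.01515705 0.12      ]
tip box px 1395 312.07025089605736 247.25663082437276
tip box px 0 nan nan<stdin>:11: RuntimeWarning: Mean of empty slice.
  ret = ret.dtype.type(ret / rcount)
```

View pics/z11.png

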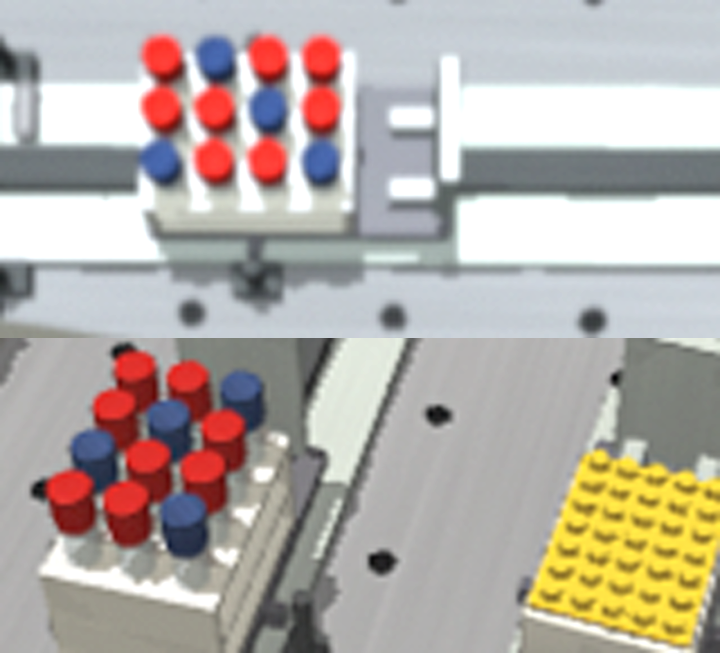

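View pics/zz11.png

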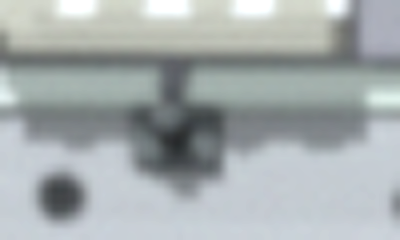

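Run:
```python
from h import *
import cv2
for n in(0,11):
    hh=cv2.cvtColor(cv2.imread(f"pics/side{n}.png"),cv2.COLOR_BGR2HSV);k=(hh[...,1]>150)&(abs(hh[...,0].astype(int)-26)<8);k[:180]=0;k[270:]=0;k[:,:330]=0;k[:,400:]=0
    q=np.nonzero(k);print("tip px",len(q[0]),q[1].mean(),q[0].mean())
sign_off()
```

```text
tip px 1282 360.3572542901716 216.25429017160687
tip px 1282 360.3572542901716 216.25429017160687
the job is handed in; nothing more can be done
```

The tube-rack carrier is sitting in the detent at the next station, and the job is handed in. I pushed it there with the shut gripper against its plate, and the whole run took about 12 s of the 32 s limit.

- **First push fell short:** the push force peaked at about 3.4 N and then dropped, but after I backed off, the top view showed the ears still about 7 mm short of the posts. I went back and pushed about 5 mm further. On the last 2 mm the carrier moved about 6 mm by itself, so the detent drew it in.
- **Last checks:** the near ear lines up with its post to within about 1 mm in the top view (the far ear is hidden under the rack). The carrier stayed put when I backed off, and the gripper is about 0.24 m behind where it last pushed, touching nothing.
- **Tip-box carrier:** it is at exactly the same pixels in the side view as at the start. I couldn't check it in the last top view because the arm hid it.
- **Measurement disagreement:** the two cameras differed by about 3–5 mm on absolute positions. For the final seating I relied on the ear and post seen in the same picture, and on the jump into the detent.

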